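# Cover the toddler's snack dishes with their own lids

## Task

The toddler's snacks stand on the high chair's tray and the clean bamboo lids lie on the drying mat beside it. Cover every dish with the lid of its own shape and size: set each lid down, do not drop it, centred and square on its dish so that it lies flat on the rim with its step inside the mouth. Leave the dishes standing where they are, and do not disturb the shape sorter or the closed container.

Things in the scene. Friction and masses are not known exactly. Their poses are not given: they have to be found in the camera images.
- large_round_lid_grip (a point): The larger of the two round bamboo lids, 126 mm across, with a round upright knob 24 mm in diameter as its grip. Upward: a locating step 5 mm deep (a disc 80 mm across) on which it rests, a plate 8 mm thick, the grip 30 mm high. The point is the grip's centre, on the lid's axis, 15 mm above the plate's top, 28 mm above the lid's underside; z up.
- small_round_lid_grip (a point): The smaller of the two round bamboo lids, 86 mm across, with a round upright knob 24 mm in diameter as its grip. Upward: a locating step 5 mm deep (a disc 44 mm across) on which it rests, a plate 8 mm thick, the grip 30 mm high. The point is the grip's centre, on the lid's axis, 15 mm above the plate's top, 28 mm above the lid's underside; z up.
- square_lid_grip (a point): The square bamboo lid, 112 x 112 mm, with an upright bar 18 mm thick (along x) and 50 mm long (along y) as its grip. Upward: a locating step 5 mm deep (68 x 68 mm) on which it rests, a plate 8 mm thick, the grip 30 mm high. The point is the grip's centre, on the lid's axis, 15 mm above the plate's top, 28 mm above the lid's underside; z up; x and y run along the plate's sides.
- oblong_lid_grip (a point): The oblong bamboo lid, 104 mm (along x) by 152 mm (along y), with an upright bar 18 mm thick (along x) and 60 mm long (along y) as its grip. Upward: a locating step 5 mm deep (60 x 108 mm) on which it rests, a plate 8 mm thick, the grip 30 mm high. The point is the grip's centre, on the lid's axis, 15 mm above the plate's top, 28 mm above the lid's underside; z up; x runs along the short sides, y along the long ones.
- bowl_mouth (a point): The open mustard silicone bowl, 110 mm across the rim, mouth 100 mm across, 50 mm high, loose on the tray. The point is the centre of its mouth at rim height; z up. A lid that is home rests with its plate on the rim, its grip centre 23 mm above this point.
- beaker_mouth (a point): The open glass beaker, 70 mm across the rim, mouth 64 mm across, 75 mm high, loose on the tray. The point is the centre of its mouth at rim height; z up. A lid that is home rests with its plate on the rim, its grip centre 23 mm above this point.
- square_dish_mouth (a point): The open square white ceramic dish, 96 x 96 mm, mouth 88 x 88 mm, 55 mm high, loose on the tray. The point is the centre of its mouth at rim height; z up, x and y along its sides. A lid that is home rests with its plate on the rim, its grip centre 23 mm above this point.
- oblong_box_mouth (a point): The open oblong white plastic snack box, 88 mm (along x) by 136 mm (along y), mouth 80 x 128 mm, 50 mm high, loose on the tray. The point is the centre of its mouth at rim height; z up, x along its short sides, y along its long ones. A lid that is home rests with its plate on the rim, its grip centre 23 mm above this point.
- sorter_mid (a point): Bystander: the wooden shape sorter, a birch box 120 x 120 x 120 mm with cut-out shapes in its top, on the table beyond the tray and mat. The point is its centre, 60 mm up.
- container_mid (a point): Bystander: a plastic food container 92 x 132 x 62 mm that is closed already, on the table beyond the tray and mat. The point is its centre, 31 mm up.
Not all that is in view belongs to the job. What is shaped like the part that bears oblong_lid_grip but pink or purple is not meant. What is shaped like the part that bears square_lid_grip but turquoise is not meant.

How it is judged:
At the end, for the whole second after the job is handed in: Every lid on its own dish: centred within 10 mm, fully down (grip centre 19 to 26.5 mm above the rim), lid and dish level within 0.06 rad, the square and oblong lids square to their dishes within 0.2 rad, each dish within 30 mm of its start; lids at rest (under 0.02 m/s) (horizontal distance between large_round_lid_grip and bowl_mouth below 0.01 m and z of large_round_lid_grip in the frame of bowl_mouth between 0.019 and 0.0265 m and angle between each of large_round_lid_grip, bowl_mouth, small_round_lid_grip, beaker_mouth, square_lid_grip, square_dish_mouth, oblong_lid_grip, oblong_box_mouth's own z axis and vertical below 0.06 rad and distance of each of bowl_mouth, beaker_mouth, square_dish_mouth, oblong_box_mouth from where it was at the start of the episode below 0.03 m and linear speed of each of large_round_lid, small_round_lid, square_lid, oblong_lid below 0.02 m/s and horizontal distance between small_round_lid_grip and beaker_mouth below 0.01 m and z of small_round_lid_grip in the frame of beaker_mouth between 0.019 and 0.0265 m and horizontal distance between square_lid_grip and square_dish_mouth below 0.01 m and z of square_lid_grip in the frame of square_dish_mouth between 0.019 and 0.0265 m and (angle between the x axis of square_lid_grip and the x axis of square_dish_mouth, either way round below 0.2 rad or angle between the x axis of square_lid_grip and the y axis of square_dish_mouth, either way round below 0.2 rad) and horizontal distance between oblong_lid_grip and oblong_box_mouth below 0.01 m and z of oblong_lid_grip in the frame of oblong_box_mouth between 0.019 and 0.0265 m and angle between the x axis of oblong_lid_grip and the x axis of oblong_box_mouth, either way round below 0.2 rad); the robot touches nothing.
It fails at once if a dish is knocked over or tipped by more than about 20 degrees (angle between any of bowl_mouth, beaker_mouth, square_dish_mouth, oblong_box_mouth's own z axis and vertical above 0.35 rad).
It fails at once if a lid is let fall (moves faster than 0.7 m/s with no finger on it, a drop of about 25 mm) ((contact force between the fingers and large_round_lid below 0.01 N and linear speed of large_round_lid above 0.7 m/s) or (contact force between the fingers and small_round_lid below 0.01 N and linear speed of small_round_lid above 0.7 m/s) or (contact force between the fingers and square_lid below 0.01 N and linear speed of square_lid above 0.7 m/s) or (contact force between the fingers and oblong_lid below 0.01 N and linear speed of oblong_lid above 0.7 m/s)).
It fails at once if the shape sorter or the closed container is pushed more than 30 mm from its place (distance of any of sorter_mid, container_mid from where it was at the start of the episode above 0.03 m).
It also fails if it takes over 115 s, if anything falls off the work surface, if the arm or the gripper's body presses on something with over 40 N, if the wrist force passes 120 N, or if a joint passes its speed limit or range.

## Robot

A 7-joint arm with a two-finger parallel gripper is mounted at the origin on the work surface. World frame = base frame: x ahead of the robot, y to its left, z up, the work surface at z = 0. Lengths are in m, angles in rad, forces in N, time in s.
With the tool pointing down it reaches from about 0.425 to 0.825 m from the base axis. Payload 3.6 kg.
Tool frame: the origin (TCP) lies at the very end of the fingers, on their centre line; the grasp point (between the pads) lies pinch_z behind it (pinch_z is the distance from the TCP to the grasp point, in m); z points along the fingers, y is the line along which they close (so a half turn about z gives the same grasp; the last joint's range is limited). The gripper opens to 93 mm and grips with 3 to 60 N. Pads are 15 mm wide; open, the fingers measure 128 mm over their backs; the gripper's body (75 mm by 188 mm) begins 65 mm behind the grasp point.
Start: joints at [1.246, 0.615, -0.013, 1.423, 0.008, 1.103, -0.04], TCP at [0.191, -0.621, 0.219] pointing down, gripper open.
Joint ranges: [-3.12, 3.12], [-0.3, 2.06], [-1.34, 1.32], [0.26, 2.42], [-1.36, 4.5], [0.01, 1.98], [-2.84, 2.84]. Speed limits (rad/s): [2.79, 2.79, 3.14, 3.14, 3.14, 3.14, 3.14].

## Interface

Orientations are given as a unit quaternion [w, x, y, z].
In Python, from rig import * gives the robot as it stands. The module is installed in compiled form; this text tells all that it offers.
- The arm moves only by the tool apply_moves, never from a script. Its argument "motion" is one flat list of numbers, 7 for each row, row after row: the turn, a rotation vector about the tool's x, y, z in degrees, then the shift along the tool's x, y, z in mm, then the closure, from 0 (fully open) to 1 (shut). A call has exactly 8 rows; each row shifts and turns the commanded pose from where the row before left it, along the tool's axes as they then stand; what a row does not reach is not made up. A row lasts 1/10 s, in which the tool goes at most 50 mm and 8.59 degrees, less where a joint would pass 70% of its speed; a pose out of reach is approached as far as the arm can. A call is refused whole if a number of a shift passes 50 or a number of a turn 8.59, either way. A call with a gripper value outside its range is refused whole. The fingers move at their own pace and stop on an object; "grip_force" is the grip in N (left out, the last holds). Time passes only in rows, so rows that do not move let the fingers close, or fill a call up. It gives the time, the measured TCP pose, the force, the opening and the grip force at its end, in the units of the state.
- get_state(): the state, without advancing time (a new reading comes with each control period).
- capture(name): name is "side" or "top"; returns a dict with "frame" (480x640x3 uint8, red, green, blue), "z_map" (480x640 float32, m along the optical axis (not along the pixel's ray), 0 where there is no reading), "mtx" (3x3 intrinsics, pixels), "dist" ([k1, k2, p1, p2, k3] as OpenCV has them; the pictures are not rectified), "position" and "orientation" of the camera in the world. Camera axes: x right, y down, z forward; pixel columns grow to the right and rows downward; lengths in m; the calibration is good to about 2 mm. A picture is of the moment at which its call begins.
- hand_in(): hands the job in; it is judged then, once.
The state is a dict: "time": time; "qpos": joint angles; "qvel": joint speeds; "joint_efforts": joint torques, N m; "eef_pos": TCP position; "eef_rot": TCP orientation; "force": force on the tool from outside, world axes, zero at the start; "ft_torque": the same for the moment, N m; "gripper_width": opening from 0.0 (shut) to 1.0 (fully open); "grip_force": force on a finger pad.
Only numpy, scipy, OpenCV 4.12 (cv2) and the standard library are available. Lean on these libraries where they do the work, as an engineer would, in place of code of your own. Each camera call takes 0.05 s, during which the arm holds its last target. There are 200 camera calls.

## Working session

There is one attempt and no reset: what is moved stays moved. The work goes in short steps, Python scripts to look and compute and a tool call to move; the robot and the scene stay as the last step left them, time stands still between calls to the robot, and variables do not carry over. Pictures are saved under pics/ and viewed, at most 14 in all, crops included, and the job is handed in when it is done.

Besides the shell and the picture viewer there is one more tool, called as name(argument=value, ...), one argument or row to a line, values as JSON. apply_moves: Moves the arm, as the interface text tells. Its arguments: {"type":"object","properties":{"motion":{"type":"array","items":{"type":"number"}},"grip_force":{"type":"number"}},"required":["motion"]}

```bash
mkdir -p pics
python3 - <<'E'
from rig import *
import cv2,numpy as np,pickle
s=get_state();print({k:np.round(v,3) for k,v in s.items()})
try: print(pinch_z)
except Exception as e: print(e)
for n in("top","side"):
    c=capture(n);cv2.imwrite(f"pics/{n}0.png",c["frame"][:,:,::-1]);pickle.dump(c,open(n+"0.pkl","wb"))
    print(n,c["mtx"],c["dist"],c["position"],c["orientation"])
E
```

```text
{'time': np.float64(0.0), 'qpos': array([ 1.247,  0.616, -0.013,  1.425,  0.008,  1.103, -0.04 ]), 'qvel': array([ 0.001,  0.   ,  0.001,  0.001, -0.   , -0.001, -0.001]), 'joint_efforts': array([ 0.0000e+00, -4.5894e+01,  2.0900e-01, -1.6574e+01, -6.1000e-02,
        2.1000e-02,  0.0000e+00]), 'eef_pos': array([ 0.191, -0.621,  0.218]), 'eef_rot': array([-0.001,  0.989,  0.148, -0.   ]), 'force': array([ 1.38 ,  0.572, -0.228]), 'ft_torque': array([ 0.012,  0.01 , -0.019]), 'grip_force': np.float64(0.0), 'gripper_width': np.float64(0.999)}
0.0188
top [[613.54949887   0.         315.14642248]
 [  0.         613.54949887 233.34667916]
 [  0.           0.           1.        ]] [-0.14899793  0.          0.          0.          0.        ] [0.21256401 0.12659628 1.56342706] [-0.05808554  0.71321898 -0.69452686  0.07468066]
side [[461.09966627   0.         317.09349978]
 [  0.         461.09966627 235.80161637]
 [  0.           0.           1.        ]] [0.00785767 0.         0.         0.         0.        ] [0.1622009  1.10376097 0.77134723] [ 0.0867742  -0.14070591  0.86888304 -0.4665987 ]
```

View pics/top0.png

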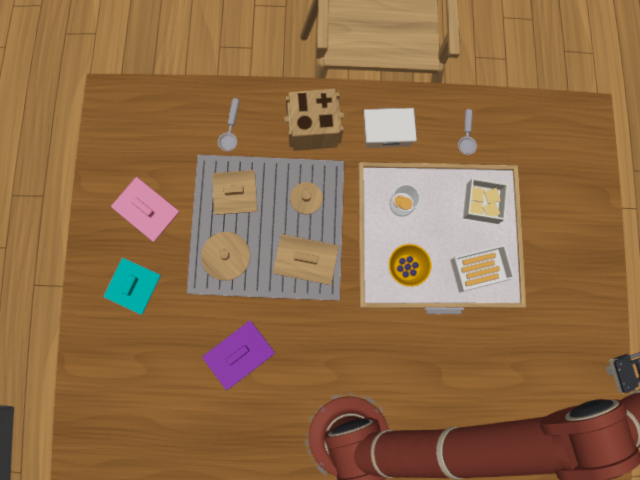

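View pics/side0.png

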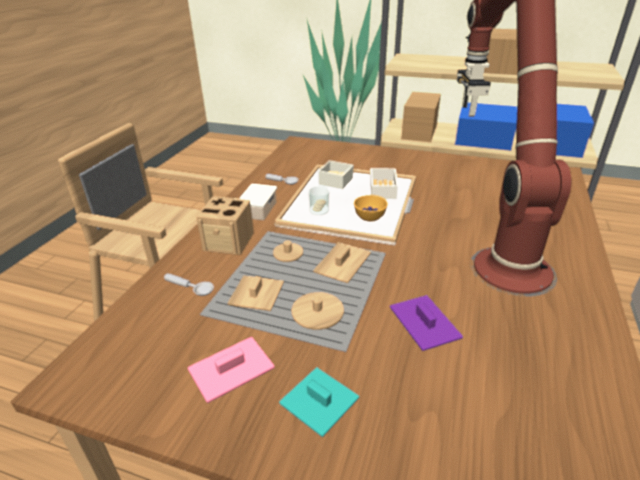

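The top view shows the wooden lids on the mat: square at (234,191), small round at (306,197), large round at (225,256) and oblong at (306,259). On the tray are the beaker (404,201), square dish (486,201), bowl (410,265) and oblong box (483,270). The pink (145,209), purple (238,356) and turquoise (131,286) lids are the decoys, so the bamboo-coloured ones are meant.

```bash
cat > h.py <<'E'
import cv2,numpy as np,pickle
from scipy.spatial.transform import Rotation as R
def xyz(c):
    v,u=np.mgrid[0:480,0:640]
    p=cv2.undistortPoints(np.stack([u,v],-1).reshape(-1,1,2).astype(float),c["mtx"],c["dist"]).reshape(480,640,2)
    q=c["orientation"];M=R.from_quat([q[1],q[2],q[3],q[0]]).as_matrix()
    ray=np.dstack([p,np.ones((480,640))])
    return (ray*c["z_map"][...,None])@M.T+c["position"], ray@M.T
def onplane(c,ray,z): # all pixels onto plane z
    t=(z-c["position"][2])/ray[...,2]
    return ray*t[...,None]+c["position"]
def rect(P):
    (cx,cy),(w,h),a=cv2.minAreaRect((P[:,:2]*1000).astype(np.float32))
    if w<h: w,h,a=h,w,a+90
    a=(a+90)%180-90
    return np.round([cx,cy,w,h,a],1)  # mm, long-axis angle deg world
E
python3 - <<'E'
from h import *
c=pickle.load(open("top0.pkl","rb"));P,ray=xyz(c)
for n,(u,v) in dict(table=(340,350),mat=(270,230),tray=(440,230),sorter=(300,140)).items(): print(n,P[v,u].round(4))
R0=dict(square=(208,165,262,219),small=(286,178,328,218),large=(197,228,254,284),oblong=(270,230,340,288),beaker=(384,180,424,220),sqdish=(460,175,512,227),bowl=(384,240,436,290),box=(448,242,516,296),sorter=(280,84,346,152),cont=(360,104,420,150))
for n,(a,b,x,y) in R0.items():
    S=P[b:y,a:x].reshape(-1,3);z=S[:,2]
    h,e=np.histogram(z,bins=np.arange(-.01,.14,.005));print(n,[(round(float(e[i])*1000),int(h[i])) for i in range(len(h)) if h[i]>5])
    top=np.percentile(z,99.5)
    T=S[z>top-.006];print("   top",round(top,4),len(T),rect(T),T.mean(0).round(4), "med",np.median(T[:,2]).round(4))
cv2.imwrite("pics/crop.png",cv2.resize(c["frame"][80:310,100:540,::-1],None,fx=1.8,fy=1.8,interpolation=cv2.INTER_CUBIC))
E
```

```text
table [0.2132 0.0237 0.0033]
mat [0.5151 0.2104 0.0048]
tray [ 0.5263 -0.2314  0.0135]
sorter [0.7347 0.1394 0.0829]
square [(-5, 131), (0, 524), (5, 400), (10, 474), (15, 868), (20, 310), (25, 24), (30, 13), (35, 24), (40, 36), (45, 75), (50, 16)]
   top 0.0569 24 [424.1 209.6 452.4  43.7  26.9] [0.3794 0.2009 0.9341] med 1.5634
small [(-5, 98), (0, 418), (5, 293), (10, 246), (15, 382), (20, 143), (25, 15), (30, 6), (35, 6), (40, 22), (45, 34), (50, 10)]
   top 0.0511 47 [412.3 128.2 398.8  22.9  -2.8] [0.5671 0.1202 0.1774] med 0.0485
large [(-10, 9), (-5, 151), (0, 619), (5, 459), (10, 541), (15, 933), (20, 352), (25, 34), (35, 6), (40, 24), (45, 35), (50, 10)]
   top 0.0542 36 [334.1 223.8 310.6  20.   42.3] [0.3528 0.2458 0.639 ] med 0.0521
oblong [(-5, 164), (0, 760), (5, 654), (10, 653), (15, 1151), (20, 441), (25, 30), (30, 6), (35, 10), (40, 59), (45, 89), (50, 22)]
   top 0.0541 67 [333.1 106.7 237.6  56.9   4.1] [0.3746 0.1164 0.4795] med 0.0513
beaker [(0, 16), (5, 184), (10, 454), (15, 230), (20, 59), (25, 54), (30, 40), (35, 67), (40, 92), (45, 75), (50, 33), (55, 24), 
[... 843 characters left out ...]
3.3  -70.5] [ 0.3994 -0.2822  0.2182] med 0.0656
sorter [(-10, 106), (-5, 556), (0, 607), (5, 147), (10, 27), (15, 32), (20, 40), (25, 33), (30, 29), (35, 35), (40, 37), (45, 39), (50, 47), (55, 21), (60, 39), (65, 38), (70, 36), (75, 38), (80, 55), (85, 60), (90, 80), (95, 75), (100, 49), (105, 57), (110, 170), (115, 898), (120, 975), (125, 132)]
   top 0.1303 232 [536.2  87.2 640.8 120.3   3.7] [0.7421 0.1104 0.2498] med 0.1256
cont [(-10, 55), (-5, 298), (0, 383), (5, 91), (10, 34), (15, 34), (20, 30), (25, 26), (30, 21), (35, 23), (40, 11), (45, 11), (50, 57), (55, 456), (60, 874), (65, 330), (70, 19)]
   top 0.0712 324 [523.1 -25.4 675.9 146.5 -13.9] [ 0.7784 -0.0857  0.0994] med 0.0668
```

View pics/crop.png

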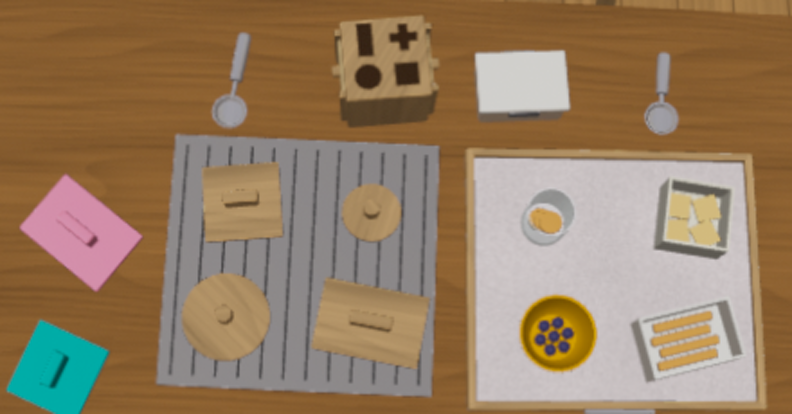

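The crop confirms it. All four bamboo lids on the mat match the described shapes, and the decoys differ in colour and lie off the mat. Next I'll refine positions using known-height planes.

Run:
```python
from h import *
c=pickle.load(open("top0.pkl","rb"));P,ray=xyz(c);ok=(c["z_map"]>.1)
Z=cv2.medianBlur(np.where(ok,P[...,2],0).astype(np.float32),3)
print("mat",np.median(Z[220:235,265:275]),"tray",np.median(Z[220:240,440:460]),"table",np.median(Z[320:350,280:340]))
hsv=cv2.cvtColor(c["frame"],cv2.COLOR_RGB2HSV)
R0=dict(square=(208,165,262,219),small=(286,178,328,218),large=(197,228,254,284),oblong=(270,230,340,288))
zm=.004
for n,(a,b,x,y) in R0.items():
    m=np.zeros((480,640),np.uint8);m[b:y,a:x]=1
    pl=((hsv[...,1]>60)*m).astype(np.uint8);pl=cv2.morphologyEx(pl,cv2.MORPH_CLOSE,np.ones((5,5)))
    ct=max(cv2.findContours(pl,0,2)[0],key=cv2.contourArea)[:,0]
    q=onplane(c,ray,zm+.013)[ct[:,1],ct[:,0]]
    (e,r)=cv2.minEnclosingCircle((q[:,:2]*1000).astype(np.float32))
    g=(Z>.034)&(m>0); l,lab,st,_=cv2.connectedComponentsWithStats(g.astype(np.uint8)); k=1+np.argmax(st[1:,4]); g=lab==k
    q2=onplane(c,ray,zm+.043)[g]; z=Z[g]
    print(n,"plate",rect(q),"circ",np.round(e,1),round(r,1),"z",np.median(Z[(pl>0)&~g]).round(4),"| grip",rect(q2),g.sum(),"mean",(q2.mean(0)*1000).round(1),"ztop",np.percentile(z,60).round(4))
D=dict(beaker=(380,176,428,224,.087,.072),sqdish=(460,175,512,227,.067,.055),bowl=(384,240,436,290,.062,.05),box=(448,242,516,296,.062,.05))
for n,(a,b,x,y,h,lo) in D.items():
    m=np.zeros((480,640),bool);m[b:y,a:x]=1
    g=(Z>lo)&(Z<h+.02)&m
    q=onplane(c,ray,h)[g];
    (e,r)=cv2.minEnclosingCircle((q[:,:2]*1000).astype(np.float32))
    (e2,ax,_)=cv2.fitEllipse((cv2.convexHull((q[:,:2]*1000).astype(np.float32))))
    print(n,rect(q),"circ",np.round(e,1),round(r,1),"ell",np.round(e2,1),np.round(ax,1),g.sum(),"z",np.median(Z[g]).round(4))
```

```text
mat 0.004190167 tray 0.012876883 table 0.0007266644
square plate [611.2 307.2 114.8 112.6   5.5] circ [611.6 307.3] 77.6 z 0.0172 | grip [610.5 306.7  51.2  21.2 -87.2] 156 mean [610.3 306.4  47. ] ztop 0.0464
small plate [601.6 119.7  83.2  82.9 -88.3] circ [600.9 119.7] 43.4 z 0.0172 | grip [599.1 120.   23.7  20.4   1.6] 71 mean [599.2 119.4  47. ] ztop 0.0468
large plate [443.1 321.5 124.8 124.   47.4] circ [443.8 321.5] 63.5 z 0.0171 | grip [441.2 322.1  22.9  22.6   2.8] 78 mean [441.5 321.5  47. ] ztop 0.0458
oblong plate [440.4 116.2 152.8 104.5  80.2] circ [440.6 115.8] 90.5 z 0.0173 | grip [439.1 115.8  59.3  19.3  80.2] 183 mean [439.3 115.7  47. ] ztop 0.0462
beaker [ 5.917e+02 -1.283e+02  7.020e+01  6.820e+01 -1.000e-01] circ [ 590.8 -128. ] 36.8 ell [ 591.4 -128.3] [68.4 72.8] 181 z 0.0821
sqdish [ 600.3 -344.1  100.5   99.4   82. ] circ [ 600.4 -343.2] 67.5 ell [ 600.6 -343.8] [121.9 131.8] 392 z 0.0643
bowl [ 425.8 -142.1  108.6  105.5  -88.7] circ [ 425.8 -141.8] 55.0 ell [ 425.3 -141.9] [107.8 109.1] 397 z 0.0594
box [ 424.2 -331.2  142.6   87.5  -75.2] circ [ 424.3 -331.2] 79.8 ell [ 424.7 -332. ] [133.8 159.8] 399 z 0.0595
```

```bash
cat > go.py <<'E'
import sys,numpy as np
from rig import *
from scipy.spatial.transform import Rotation as R
# usage: go.py "x,y,z,phi" ... (mm,deg): per leg turn about tool z, then shift in final tool axes
s=get_state();q=s["eef_rot"];M=R.from_quat([q[1],q[2],q[3],q[0]]).as_matrix()
p=np.array(s["eef_pos"])*1000;phi=np.degrees(np.arctan2(M[1,0],M[0,0]))
print("t",round(float(s["time"]),2),"p",p.round(1),"phi",phi.round(2),"z",M[:,2].round(3),"F",np.round(s["force"],1),"w",round(float(s["gripper_width"]),3),"q7",round(float(s["qpos"][6]),2))
for a in sys.argv[1:]:
    x,y,z,f=map(float,a.split(","));t=np.radians(f);d=np.array([x,y,z])-p
    T=np.array([np.cos(t)*d[0]+np.sin(t)*d[1],np.sin(t)*d[0]-np.cos(t)*d[1],-d[2]])
    print(a,"turn",round(phi-f,1),"shift",T.round(1),"rows",round(np.linalg.norm(T)/45,1));p=np.array([x,y,z]);phi=f
E
python3 go.py 191,-621,220,80 560,-100,220,80 442,321,120,80
```

```text
t 0.1 p [ 190.5 -620.7  217.6] phi 17.07 z [-0.001  0.002 -1.   ] F [-0.3 -0.5 -0.1] w 1.001 q7 -0.04
191,-621,220,80 turn -62.9 shift [-0.2  0.6 -2.4] rows 0.1
560,-100,220,80 turn 0.0 shift [577.2 272.9  -0. ] rows 14.2
442,321,120,80 turn 0.0 shift [ 394.1 -189.3  100. ] rows 10.0
```

apply_moves(
  motion=[0,0,-8,0,0,0,0,0,0,-8,0,0,0,0,0,0,-8,0,0,0,0,0,0,-8,0,0,0,0,0,0,-8,0,0,0,0,0,0,-8,0,0,0,0,0,0,-8,0,0,0,0,0,0,-7,0,0,0,0],
)

```text
time: 0.9
eef_pos: [0.1904, -0.621, 0.2179]
eef_rot: [-0.001, 0.764, 0.645, 0.0]
force: [0.2, -0.5, -0.1]
gripper_width: 1.002
grip_force: 0.0
```

```bash
python3 go.py  560,-100,220,80 442,321,120,80
```

```text
t 0.9 p [ 190.4 -621.   217.9] phi 80.36 z [-0.001  0.001 -1.   ] F [ 0.2 -0.5 -0.1] w 1.002 q7 0.91
560,-100,220,80 turn 0.4 shift [577.2 273.5  -2.1] rows 14.2
442,321,120,80 turn 0.0 shift [ 394.1 -189.3  100. ] rows 10.0
```

apply_moves(
  motion=[0,0,0,36,17,0,0.3,0,0,0,36,17,0,0.3,0,0,0,36,17,0,0.3,0,0,0,36,17,0,0.3,0,0,0,36,17,0,0.3,0,0,0,36,17,0,0.3,0,0,0,36,17,0,0.3,0,0,0,36,17,0,0.3],
)

```text
time: 1.7
eef_pos: [0.3748, -0.3596, 0.2184]
eef_rot: [-0.0, 0.766, 0.643, -0.0]
force: [-0.0, -0.1, -0.5]
gripper_width: 0.703
grip_force: 0.0
```

apply_moves(
  motion=[0,0,0,36,17,0,0.3,0,0,0,36,17,0,0.3,0,0,0,36,17,0,0.3,0,0,0,36,17,0,0.3,0,0,0,36,17,0,0.3,0,0,0,36,17,0,0.3,0,0,0,36,17,0,0.3,0,0,0,36,17,0,0.3],
)

```text
time: 2.5
eef_pos: [0.5584, -0.0997, 0.2183]
eef_rot: [-0.0, 0.766, 0.643, -0.0]
force: [1.0, 0.2, 0.6]
gripper_width: 0.698
grip_force: 0.0
```

apply_moves(
  motion=[0,0,0,41,-20,0,0.3,0,0,0,41,-20,0,0.3,0,0,0,41,-20,0,0.3,0,0,0,41,-20,0,0.3,0,0,0,41,-20,0,0.3,0,0,0,41,-20,20,0.3,0,0,0,41,-20,20,0.3,0,0,0,41,-20,20,0.3],
)

```text
time: 3.3
eef_pos: [0.4564, 0.251, 0.158]
eef_rot: [0.0, 0.766, 0.643, 0.0]
force: [1.5, -0.1, 0.2]
gripper_width: 0.701
grip_force: 0.0
```

```bash
python3 go.py  442,321,70,80 442,321,21,80
```

```text
t 3.3 p [456.4 251.  158. ] phi 80.03 z [ 0. -0. -1.] F [ 1.5 -0.1  0.2] w 0.701 q7 -0.99
442,321,70,80 turn 0.0 shift [ 66.4 -26.3  88. ] rows 2.5
442,321,21,80 turn 0.0 shift [ 0.  0. 49.] rows 1.1
```

apply_moves(
  motion=[0,0,0,33,-13,20,0.3,0,0,0,33,-13,20,0.3,0,0,0,0,0,32,0.3,0,0,0,0,0,32,0.3,0,0,0,0,0,20,0.3,0,0,0,0,0,12,0.3,0,0,0,0,0,0,0.3,0,0,0,0,0,0,0.3],
)

```text
time: 4.1
eef_pos: [0.4432, 0.3196, 0.0232]
eef_rot: [-0.0, 0.766, 0.643, 0.001]
force: [-0.2, 0.3, -0.2]
gripper_width: 0.702
grip_force: 0.0
```

apply_moves(
  motion=[0,0,0,0,0,0,1,0,0,0,0,0,0,1,0,0,0,0,0,0,1,0,0,0,0,0,0,1,0,0,0,0,0,0,1,0,0,0,0,0,0,1,0,0,0,0,0,-3,1,0,0,0,0,0,-17,1],
  grip_force=25,
)

```text
time: 4.9
eef_pos: [0.4415, 0.3181, 0.0414]
eef_rot: [-0.0, 0.766, 0.643, -0.002]
force: [-0.6, -0.5, -0.4]
gripper_width: 0.253
grip_force: 25.0
```

```bash
python3 go.py  442,321,170,80 540,120,200,80 425.5,-142,150,80
```

```text
t 4.9 p [441.5 318.1  41.4] phi 80.08 z [-0.004 -0.003 -1.   ] F [-0.6 -0.5 -0.4] w 0.253 q7 -1.18
442,321,170,80 turn 0.1 shift [   2.9   -0.  -128.6] rows 2.9
540,120,200,80 turn 0.0 shift [-180.9  131.4  -30. ] rows 5.0
425.5,-142,150,80 turn 0.0 shift [-277.9  -67.3   50. ] rows 6.5
```

apply_moves(
  motion=[0,0,0,0,0,-40,1,0,0,0,0,0,-45,1,0,0,0,0,0,-45,1,0,0,0,-36,26,-6,1,0,0,0,-36,26,-6,1,0,0,0,-36,26,-6,1,0,0,0,-36,26,-6,1,0,0,0,-36,26,-6,1],
)

```text
time: 5.7
eef_pos: [0.54, 0.1176, 0.203]
eef_rot: [-0.0, 0.766, 0.643, -0.0]
force: [-0.5, 0.9, -0.4]
gripper_width: 0.252
grip_force: 25.0
```

apply_moves(
  motion=[0,0,0,-40,-10,0,1,0,0,0,-40,-10,0,1,0,0,0,-40,-10,0,1,0,0,0,-40,-10,0,1,0,0,0,-40,-10,0,1,0,0,0,-40,-10,0,1,0,0,0,-20,-5,25,1,0,0,0,-10,-1,25,1],
)

```text
time: 6.5
eef_pos: [0.427, -0.138, 0.1527]
eef_rot: [0.001, 0.767, 0.641, -0.0]
force: [-0.2, -0.1, -2.0]
gripper_width: 0.249
grip_force: 25.0
```

```bash
python3 go.py 425.5,-142,100,80 425.5,-142,77,80
python3 - <<'E'
from rig import *
import cv2
c=capture("top");cv2.imwrite("pics/t1.png",cv2.resize(c["frame"][100:340,180:540,::-1],None,fx=2,fy=2))
E
```

```text
t 6.5 p [ 427.  -138.   152.7] phi 79.79 z [ 0.001 -0.002 -1.   ] F [-0.2 -0.1 -2. ] w 0.249 q7 -0.17
425.5,-142,100,80 turn -0.2 shift [-4.2 -0.8 52.7] rows 1.2
425.5,-142,77,80 turn 0.0 shift [ 0.  0. 23.] rows 0.5
```

View pics/t1.png

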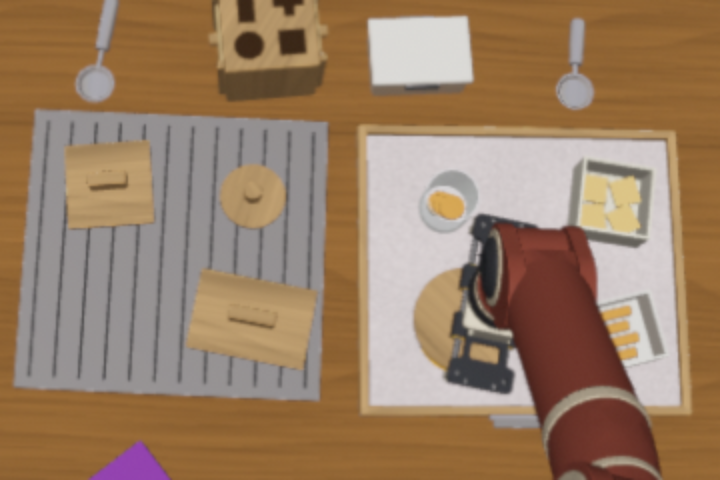

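The large lid is held level over the bowl, its visible edge at around (440,320) in the crop. I'll lower it now.

apply_moves(
  motion=[0,0,0,-6,-1,20,1,0,0,0,0,0,25,1,0,0,0,0,0,15,1,0,0,0,0,0,8,1,0,0,0,0,0,4,1,0,0,0,0,0,2,1,0,0,0,0,0,0,1,0,0,0,0,0,0,1],
)

```text
time: 7.35
eef_pos: [0.4267, -0.1408, 0.0793]
eef_rot: [0.001, 0.766, 0.643, 0.0]
force: [-0.4, 0.5, 0.2]
gripper_width: 0.251
grip_force: 25.0
```

```bash
python3 go.py
```

```text
t 7.35 p [ 426.7 -140.8   79.3] phi 80.07 z [ 0.001 -0.    -1.   ] F [-0.4  0.5  0.2] w 0.251 q7 -0.24
```

apply_moves(
  motion=[0,0,0,-3,-1,0,1,0,0,0,0,0,1,1,0,0,0,0,0,1,1,0,0,0,0,0,1,1,0,0,0,0,0,0,1,0,0,0,0,0,0,1,0,0,0,0,0,0,1,0,0,0,0,0,0,1],
)

```text
time: 8.15
eef_pos: [0.4247, -0.1436, 0.0758]
eef_rot: [0.0, 0.766, 0.643, -0.0]
force: [-0.1, -1.4, 3.0]
gripper_width: 0.252
grip_force: 25.0
```

Contact felt at the expected height, so I'll release and rise.

apply_moves(
  motion=[0,0,0,0,0,0,0.4,0,0,0,0,0,0,0.4,0,0,0,0,0,0,0.4,0,0,0,0,0,0,0.3,0,0,0,0,0,-20,0.3,0,0,0,0,0,-35,0.3,0,0,0,0,0,-40,0.3,0,0,0,0,0,-40,0.3],
)

```text
time: 8.95
eef_pos: [0.4242, -0.1433, 0.2119]
eef_rot: [-0.001, 0.766, 0.643, -0.0]
force: [1.4, -1.1, -0.2]
gripper_width: 0.703
grip_force: 0.0
```

```bash
python3 go.py 560,0,200,80 600,119.5,100,80
```

```text
t 8.95 p [ 424.2 -143.3  211.9] phi 80.08 z [-0.001  0.001 -1.   ] F [ 1.4 -1.1 -0.2] w 0.703 q7 -0.1
560,0,200,80 turn 0.1 shift [164.7 108.9  11.9] rows 4.4
600,119.5,100,80 turn 0.0 shift [124.6  18.6 100. ] rows 3.6
```

apply_moves(
  motion=[0,0,0,33,22,0,0.3,0,0,0,33,22,0,0.3,0,0,0,33,22,0,0.3,0,0,0,33,22,0,0.3,0,0,0,33,22,0,0.3,0,0,0,41,6,25,0.3,0,0,0,41,6,25,0.3,0,0,0,42,6,25,0.3],
)

```text
time: 9.75
eef_pos: [0.6011, 0.1202, 0.1346]
eef_rot: [0.0, 0.766, 0.643, -0.0]
force: [0.4, -1.1, 0.9]
gripper_width: 0.701
grip_force: 0.0
```

apply_moves(
  motion=[0,0,0,0,0,0,0.3,0,0,0,0,0,0,0.3,0,0,0,0,0,0,0.3,0,0,0,0,0,0,0.3,0,0,0,0,0,0,0.3,0,0,0,0,0,0,0.3,0,0,0,0,0,0,0.3,0,0,0,0,0,0,0.3],
)

```text
time: 10.55
eef_pos: [0.6007, 0.1188, 0.1359]
eef_rot: [0.0, 0.766, 0.643, 0.0]
force: [0.1, 0.7, 0.6]
gripper_width: 0.697
grip_force: 0.0
```

```bash
python3 go.py 600,119.5,21,80
```

```text
t 10.55 p [600.7 118.8 135.9] phi 80.04 z [ 0.  0. -1.] F [0.1 0.7 0.6] w 0.697 q7 -0.67
600,119.5,21,80 turn 0.0 shift [  0.6  -0.8 114.9] rows 2.6
```

apply_moves(
  motion=[0,0,0,1,-1,40,0.3,0,0,0,0,0,35,0.3,0,0,0,0,0,20,0.3,0,0,0,0,0,12,0.3,0,0,0,0,0,6,0.3,0,0,0,0,0,0,0.3,0,0,0,0,0,0,0.3,0,0,0,0,0,0,0.3],
)

```text
time: 11.35
eef_pos: [0.6008, 0.1205, 0.024]
eef_rot: [0.001, 0.766, 0.643, 0.001]
force: [0.3, -0.3, 0.4]
gripper_width: 0.699
grip_force: 0.0
```

apply_moves(
  motion=[0,0,0,0,0,0,1,0,0,0,0,0,0,1,0,0,0,0,0,0,1,0,0,0,0,0,0,1,0,0,0,0,0,0,1,0,0,0,0,0,0,1,0,0,0,0,0,-3,1,0,0,0,0,0,-17,1],
)

```text
time: 12.15
eef_pos: [0.598, 0.1196, 0.0411]
eef_rot: [-0.001, 0.766, 0.643, -0.002]
force: [-1.0, 0.0, -1.0]
gripper_width: 0.254
grip_force: 25.0
```

```bash
python3 go.py 600,119,200,80 591,-128.5,160,80
```

```text
t 12.15 p [598.  119.6  41.1] phi 80.08 z [-0.005 -0.001 -1.   ] F [-1.  0. -1.] w 0.254 q7 -0.72
600,119,200,80 turn 0.1 shift [  -0.2    2.  -158.9] rows 3.5
591,-128.5,160,80 turn 0.0 shift [-245.3   34.1   40. ] rows 5.6
```

apply_moves(
  motion=[0,0,0,0,0,-40,1,0,0,0,0,0,-48,1,0,0,0,0,0,-48,1,0,0,0,-40,6,0,1,0,0,0,-40,6,0,1,0,0,0,-40,6,0,1,0,0,0,-40,6,0,1,0,0,0,-40,6,0,1],
)

```text
time: 12.95
eef_pos: [0.5944, -0.0836, 0.1789]
eef_rot: [-0.0, 0.766, 0.643, -0.0]
force: [0.5, -0.5, -0.5]
gripper_width: 0.256
grip_force: 25.0
```

apply_moves(
  motion=[0,0,0,-25,3,0,1,0,0,0,-15,2,0,1,0,0,0,-5,0,0,1,0,0,0,0,0,20,1,0,0,0,0,0,15,1,0,0,0,0,0,0,1,0,0,0,0,0,0,1,0,0,0,0,0,0,1],
)

```text
time: 13.75
eef_pos: [0.5929, -0.126, 0.1447]
eef_rot: [0.001, 0.765, 0.644, 0.001]
force: [-0.0, 0.1, -0.1]
gripper_width: 0.251
grip_force: 25.0
```

```bash
python3 go.py 591,-128.5,103,80;  python3 - <<'E'
from rig import *
import cv2
c=capture("side");cv2.imwrite("pics/s1.png",cv2.resize(c["frame"][120:300,240:480,::-1],None,fx=3,fy=3))
E
```

```text
t 13.75 p [ 592.9 -126.   144.7] phi 80.16 z [ 0.002  0.    -1.   ] F [-0.   0.1 -0.1] w 0.251 q7 -0.27
591,-128.5,103,80 turn 0.2 shift [-2.8 -1.5 41.7] rows 0.9
```

View pics/s1.png

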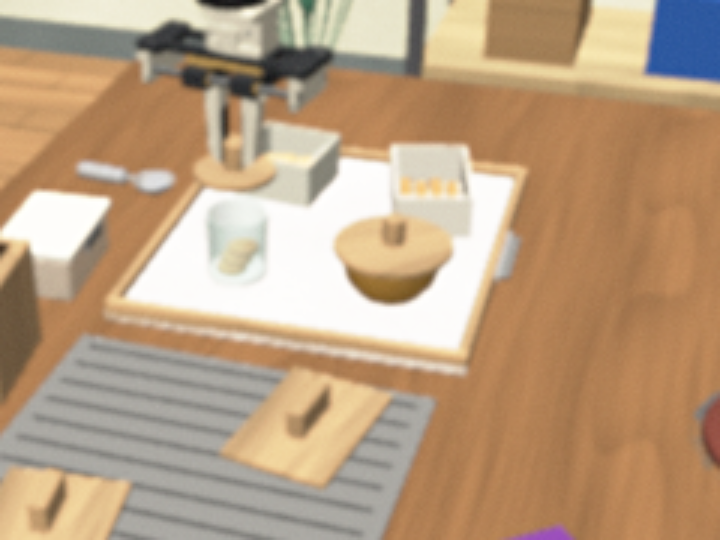

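The bowl's lid lies flat and centred at (392,245), and the small lid hangs level over the beaker at (235,172). I'll lower it.

apply_moves(
  motion=[0,0,0,-3,-1,15,1,0,0,0,0,0,12,1,0,0,0,0,0,7,1,0,0,0,0,0,4,1,0,0,0,0,0,1,1,0,0,0,0,0,1,1,0,0,0,0,0,0,1,0,0,0,0,0,0,1],
)

```text
time: 14.6
eef_pos: [0.5908, -0.13, 0.1041]
eef_rot: [0.0, 0.766, 0.643, 0.0]
force: [0.4, 0.1, -1.3]
gripper_width: 0.247
grip_force: 25.0
```

apply_moves(
  motion=[0,0,0,0,0,1,1,0,0,0,0,0,0,1,0,0,0,0,0,0.5,1,0,0,0,0,0,0,1,0,0,0,0,0,0.5,1,0,0,0,0,0,0,1,0,0,0,0,0,0,1,0,0,0,0,0,0,1],
)

```text
time: 15.4
eef_pos: [0.5905, -0.1299, 0.1017]
eef_rot: [-0.0, 0.766, 0.643, 0.0]
force: [0.2, -0.6, 0.1]
gripper_width: 0.257
grip_force: 25.0
```

apply_moves(
  motion=[0,0,0,0,0,1,1,0,0,0,0,0,0,1,0,0,0,0,0,0,1,0,0,0,0,0,0,1,0,0,0,0,0,0,1,0,0,0,0,0,0,1,0,0,0,0,0,0,1,0,0,0,0,0,0,1],
)

```text
time: 16.2
eef_pos: [0.5906, -0.13, 0.1007]
eef_rot: [0.0, 0.766, 0.643, 0.0]
force: [0.1, -0.2, 0.2]
gripper_width: 0.257
grip_force: 25.0
```

apply_moves(
  motion=[0,0,0,0,0,1,1,0,0,0,0,0,0,1,0,0,0,0,0,0,1,0,0,0,0,0,0,1,0,0,0,0,0,0,1,0,0,0,0,0,0,1,0,0,0,0,0,0,1,0,0,0,0,0,0,1],
)

```text
time: 17.0
eef_pos: [0.5906, -0.13, 0.1007]
eef_rot: [0.0, 0.766, 0.643, 0.0]
force: [-1.5, 0.6, 5.0]
gripper_width: 0.25
grip_force: 25.0
```

Contact (5 N). Release and rise.

apply_moves(
  motion=[0,0,0,0,0,0,0.5,0,0,0,0,0,0,0.4,0,0,0,0,0,0,0.4,0,0,0,0,0,0,0.3,0,0,0,0,0,-15,0.3,0,0,0,0,0,-30,0.3,0,0,0,0,0,-30,0.3,0,0,0,0,0,-30,0.3],
)

```text
time: 17.8
eef_pos: [0.5902, -0.1299, 0.2055]
eef_rot: [-0.0, 0.766, 0.643, -0.0]
force: [1.0, -0.3, -0.4]
gripper_width: 0.7
grip_force: 0.0
```

```bash
python3 go.py 560,0,200,80 440,116,100,80
```

```text
t 17.8 p [ 590.2 -129.9  205.5] phi 80.07 z [-0.001  0.    -1.   ] F [ 1.  -0.3 -0.4] w 0.7 q7 -0.23
560,0,200,80 turn 0.1 shift [122.7 -52.3   5.5] rows 3.0
440,116,100,80 turn 0.0 shift [  93.4 -138.3  100. ] rows 4.3
```

apply_moves(
  motion=[0,0,0,41,-17,0,0.3,0,0,0,41,-17,0,0.3,0,0,0,41,-17,0,0.3,0,0,0,23,-34,15,0.3,0,0,0,23,-34,15,0.3,0,0,0,23,-34,15,0.3,0,0,0,23,-34,15,0.3,0,0,0,0,-3,30,0.3],
)

```text
time: 18.6
eef_pos: [0.4379, 0.1195, 0.1158]
eef_rot: [-0.001, 0.763, 0.647, 0.002]
force: [0.9, -0.4, -0.5]
gripper_width: 0.701
grip_force: 0.0
```

apply_moves(
  motion=[0,0,0,0,0,0,0.3,0,0,0,0,0,0,0.3,0,0,0,0,0,0,0.3,0,0,0,0,0,0,0.3,0,0,0,0,0,0,0.3,0,0,0,0,0,0,0.3,0,0,0,0,0,0,0.3,0,0,0,0,0,0,0.3],
)

```text
time: 19.4
eef_pos: [0.4405, 0.1145, 0.1148]
eef_rot: [0.0, 0.766, 0.643, 0.0]
force: [-0.6, -0.6, -0.0]
gripper_width: 0.698
grip_force: 0.0
```

```bash
python3 go.py 440,116,22,80
```

```text
t 19.4 p [440.5 114.5 114.8] phi 80.06 z [ 0.  0. -1.] F [-0.6 -0.6 -0. ] w 0.698 q7 -0.82
440,116,22,80 turn 0.1 shift [ 1.3 -0.8 92.8] rows 2.1
```

apply_moves(
  motion=[0,0,0,1,-1,35,0.3,0,0,0,0,0,30,0.3,0,0,0,0,0,15,0.3,0,0,0,0,0,8,0.3,0,0,0,0,0,3,0.3,0,0,0,0,0,0,0.3,0,0,0,0,0,0,0.3,0,0,0,0,0,0,0.3],
)

```text
time: 20.2
eef_pos: [0.4402, 0.1159, 0.0244]
eef_rot: [0.0, 0.766, 0.643, 0.001]
force: [0.2, 0.2, 0.2]
gripper_width: 0.703
grip_force: 0.0
```

apply_moves(
  motion=[0,0,0,0,0,0,1,0,0,0,0,0,0,1,0,0,0,0,0,0,1,0,0,0,0,0,0,1,0,0,0,0,0,0,1,0,0,0,0,0,0,1,0,0,0,0,0,-3,1,0,0,0,0,0,-17,1],
)

```text
time: 21.0
eef_pos: [0.4383, 0.1153, 0.0428]
eef_rot: [-0.001, 0.766, 0.643, -0.002]
force: [0.1, 0.0, -0.9]
gripper_width: 0.194
grip_force: 25.0
```

```bash
python3 go.py 441,116,175,105 560,0,190,105 540,-230,190,105 424,-333,150,105
```

```text
t 21.0 p [438.3 115.3  42.8] phi 80.09 z [-0.004 -0.001 -1.   ] F [ 0.1  0.  -0.9] w 0.194 q7 -0.91
441,116,175,105 turn -24.9 shift [-1.000e-01  2.800e+00 -1.322e+02] rows 2.9
560,0,190,105 turn 0.0 shift [-142.8   84.9  -15. ] rows 3.7
540,-230,190,105 turn 0.0 shift [-217.   -78.8   -0. ] rows 5.1
424,-333,150,105 turn 0.0 shift [ -69.5 -138.7   40. ] rows 3.6
```

apply_moves(
  motion=[0,0,-8,0,0,-40,1,0,0,-8,0,0,-45,1,0,0,-8,0,0,-45,1,0,0,-1,0,0,-15,1,0,0,0,-36,21,-2,1,0,0,0,-36,21,-2,1,0,0,0,-36,21,-2,1,0,0,0,-36,21,-2,1],
)

```text
time: 21.8
eef_pos: [0.5585, -0.0031, 0.1967]
eef_rot: [-0.0, 0.608, 0.794, -0.0]
force: [0.5, 0.6, -1.2]
gripper_width: 0.193
grip_force: 25.0
```

apply_moves(
  motion=[0,0,0,-43,-16,0,1,0,0,0,-43,-16,0,1,0,0,0,-43,-16,0,1,0,0,0,-43,-16,0,1,0,0,0,-43,-16,0,1,0,0,0,-20,-40,0,1,0,0,0,-20,-40,0,1,0,0,0,-20,-40,0,1],
)

```text
time: 22.6
eef_pos: [0.4345, -0.3199, 0.1961]
eef_rot: [-0.001, 0.608, 0.794, -0.0]
force: [0.9, -1.1, -1.7]
gripper_width: 0.194
grip_force: 25.0
```

apply_moves(
  motion=[0,0,0,-10,-15,20,1,0,0,0,0,-4,30,1,0,0,0,0,0,20,1,0,0,0,0,0,0,1,0,0,0,0,0,0,1,0,0,0,0,0,0,1,0,0,0,0,0,0,1,0,0,0,0,0,0,1],
)

```text
time: 23.4
eef_pos: [0.4214, -0.3338, 0.1276]
eef_rot: [0.001, 0.608, 0.794, -0.0]
force: [-0.1, 0.7, -1.0]
gripper_width: 0.191
grip_force: 25.0
```

```bash
python3 go.py 424,-333,78,105;  python3 - <<'E'
from rig import *
import cv2
c=capture("side");cv2.imwrite("pics/s2.png",cv2.resize(c["frame"][120:300,240:480,::-1],None,fx=3,fy=3))
E
```

```text
t 23.4 p [ 421.4 -333.8  127.6] phi 105.08 z [ 0.001 -0.001 -1.   ] F [-0.1  0.7 -1. ] w 0.191 q7 0.47
424,-333,78,105 turn 0.1 shift [ 0.1  2.7 49.6] rows 1.1
```

View pics/s2.png

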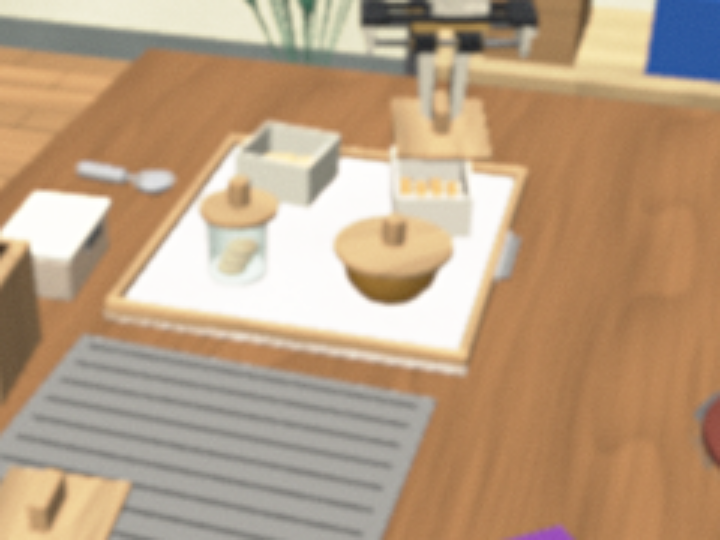

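The small lid sits flat on the beaker at (238,208), and the oblong lid is held level and parallel above its box at (440,125). I'll lower it.

apply_moves(
  motion=[0,0,0,0,3,20,1,0,0,0,0,0,15,1,0,0,0,0,0,7,1,0,0,0,0,0,4,1,0,0,0,0,0,2,1,0,0,0,0,0,0,1,0,0,0,0,0,0,1,0,0,0,0,0,0,1],
)

```text
time: 24.25
eef_pos: [0.424, -0.333, 0.0791]
eef_rot: [0.0, 0.608, 0.794, 0.0]
force: [0.3, 0.2, -1.6]
gripper_width: 0.195
grip_force: 25.0
```

apply_moves(
  motion=[0,0,0,0,0,1,1,0,0,0,0,0,0,1,0,0,0,0,0,1,1,0,0,0,0,0,0,1,0,0,0,0,0,0,1,0,0,0,0,0,0,1,0,0,0,0,0,0,1,0,0,0,0,0,0,1],
)

```text
time: 25.05
eef_pos: [0.4237, -0.3329, 0.0777]
eef_rot: [0.0, 0.608, 0.794, -0.0]
force: [-2.7, 0.6, 4.9]
gripper_width: 0.188
grip_force: 25.0
```

apply_moves(
  motion=[0,0,0,0,0,0,0.5,0,0,0,0,0,0,0.4,0,0,0,0,0,0,0.4,0,0,0,0,0,0,0.3,0,0,0,0,0,-15,0.3,0,0,0,0,0,-30,0.3,0,0,0,0,0,-40,0.3,0,0,0,0,0,-40,0.3],
)

```text
time: 25.85
eef_pos: [0.4233, -0.3325, 0.2026]
eef_rot: [-0.001, 0.608, 0.794, 0.0]
force: [0.1, -0.7, 0.4]
gripper_width: 0.696
grip_force: 0.0
```

```bash
python3 go.py 560,-100,200,94 610.5,307,100,94
```

```text
t 25.85 p [ 423.3 -332.5  202.6] phi 105.08 z [-0.001  0.001 -1.   ] F [ 0.1 -0.7  0.4] w 0.696 q7 0.54
560,-100,200,94 turn 11.1 shift [222.4 152.6   2.6] rows 6.0
610.5,307,100,94 turn 0.0 shift [402.5  78.8 100. ] rows 9.4
```

apply_moves(
  motion=[0,0,5.5,0,0,0,0.3,0,0,5.5,0,0,0,0.3,0,0,0,37,25.5,0,0.3,0,0,0,37,25.5,0,0.3,0,0,0,37,25.5,0,0.3,0,0,0,37,25.5,0,0.3,0,0,0,37,25.5,0,0.3,0,0,0,37,25.5,0,0.3],
)

```text
time: 26.65
eef_pos: [0.5612, -0.099, 0.2016]
eef_rot: [-0.0, 0.682, 0.732, -0.0]
force: [0.5, -0.3, -0.1]
gripper_width: 0.698
grip_force: 0.0
```

apply_moves(
  motion=[0,0,0,41,8,0,0.3,0,0,0,41,8,0,0.3,0,0,0,41,8,0,0.3,0,0,0,41,8,0,0.3,0,0,0,41,8,0,0.3,0,0,0,41,8,0,0.3,0,0,0,41,8,0,0.3,0,0,0,41,8,0,0.3],
)

```text
time: 27.45
eef_pos: [0.6011, 0.2327, 0.2014]
eef_rot: [-0.0, 0.682, 0.732, -0.0]
force: [0.6, -0.4, 0.3]
gripper_width: 0.705
grip_force: 0.0
```

apply_moves(
  motion=[0,0,0,40,8,20,0.3,0,0,0,34,7,30,0.3,0,0,0,0,0,30,0.3,0,0,0,0,0,0,0.3,0,0,0,0,0,0,0.3,0,0,0,0,0,0,0.3,0,0,0,0,0,0,0.3,0,0,0,0,0,0,0.3],
)

```text
time: 28.25
eef_pos: [0.6118, 0.3057, 0.1234]
eef_rot: [0.001, 0.682, 0.731, 0.001]
force: [-0.8, 0.2, -0.1]
gripper_width: 0.702
grip_force: 0.0
```

```bash
python3 go.py 610.5,307,24,94
```

```text
t 28.25 p [611.8 305.7 123.4] phi 93.99 z [ 0.002  0.001 -1.   ] F [-0.8  0.2 -0.1] w 0.702 q7 -0.74
610.5,307,24,94 turn -0.0 shift [ 1.4 -1.2 99.4] rows 2.2
```

apply_moves(
  motion=[0,0,0,1,-1,35,0.3,0,0,0,0,0,35,0.3,0,0,0,0,0,18,0.3,0,0,0,0,0,8,0.3,0,0,0,0,0,3,0.3,0,0,0,0,0,0,0.3,0,0,0,0,0,0,0.3,0,0,0,0,0,0,0.3],
)

```text
time: 29.05
eef_pos: [0.6106, 0.3075, 0.0241]
eef_rot: [0.0, 0.682, 0.732, 0.001]
force: [0.7, 0.2, -0.3]
gripper_width: 0.702
grip_force: 0.0
```

apply_moves(
  motion=[0,0,0,0,0,0,1,0,0,0,0,0,0,1,0,0,0,0,0,0,1,0,0,0,0,0,0,1,0,0,0,0,0,0,1,0,0,0,0,0,0,1,0,0,0,0,0,-3,1,0,0,0,0,0,-17,1],
)

```text
time: 29.85
eef_pos: [0.6081, 0.3057, 0.0409]
eef_rot: [-0.001, 0.681, 0.732, -0.003]
force: [-0.3, -1.3, -1.3]
gripper_width: 0.188
grip_force: 25.0
```

```bash
python3 go.py 610.5,307,185,82 660,-20,185,82 600,-345.5,150,82
```

```text
t 29.85 p [608.1 305.7  40.9] phi 94.08 z [-0.005 -0.003 -1.   ] F [-0.3 -1.3 -1.3] w 0.188 q7 -0.79
610.5,307,185,82 turn 12.1 shift [   1.6    2.2 -144.1] rows 3.2
660,-20,185,82 turn 0.0 shift [-316.9   94.5   -0. ] rows 7.3
600,-345.5,150,82 turn 0.0 shift [-330.7  -14.1   35. ] rows 7.4
```

apply_moves(
  motion=[0,0,6,0,0,-40,1,0,0,6,0,0,-48,1,0,0,0,0,0,-48,1,0,0,0,0,0,-14,1,0,0,0,-46,6,0,1,0,0,0,-46,6,0,1,0,0,0,-46,6,0,1,0,0,0,-46,6,0,1],
)

```text
time: 30.65
eef_pos: [0.6075, 0.1196, 0.1928]
eef_rot: [0.0, 0.754, 0.657, -0.0]
force: [0.4, -0.4, -1.1]
gripper_width: 0.196
grip_force: 25.0
```

apply_moves(
  motion=[0,0,0,-46,6,0,1,0,0,0,-46,6,0,1,0,0,0,-46,6,0,1,0,0,0,-46,6,0,1,0,0,0,-46,6,0,1,0,0,0,-46,6,0,1,0,0,0,-46,6,0,1,0,0,0,-46,6,0,1],
)

```text
time: 31.45
eef_pos: [0.6042, -0.2513, 0.1928]
eef_rot: [-0.0, 0.754, 0.657, -0.0]
force: [0.8, 0.6, -1.5]
gripper_width: 0.195
grip_force: 25.0
```

apply_moves(
  motion=[0,0,0,-46,5,0,1,0,0,0,-34,3,10,1,0,0,0,-14,1,25,1,0,0,0,0,0,25,1,0,0,0,0,0,0,1,0,0,0,0,0,0,1,0,0,0,0,0,0,1,0,0,0,0,0,0,1],
)

```text
time: 32.25
eef_pos: [0.6021, -0.3435, 0.1347]
eef_rot: [0.001, 0.754, 0.657, 0.001]
force: [0.0, 0.2, -0.7]
gripper_width: 0.19
grip_force: 25.0
```

```bash
python3 go.py 600,-345.5,82,82;  python3 - <<'E'
from rig import *
import cv2
c=capture("side");cv2.imwrite("pics/s3.png",cv2.resize(c["frame"][120:300,240:480,::-1],None,fx=3,fy=3))
E
```

```text
t 32.25 p [ 602.1 -343.5  134.7] phi 82.13 z [ 0.003 -0.001 -1.   ] F [ 0.   0.2 -0.7] w 0.19 q7 0.07
600,-345.5,82,82 turn 0.1 shift [-2.2 -1.8 52.7] rows 1.2
```

View pics/s3.png

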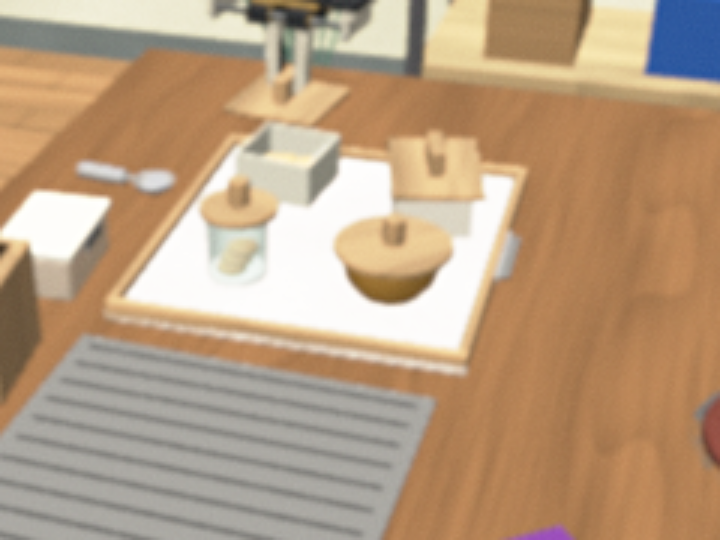

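The oblong lid sits flat and square on the box at (437,165), and the square lid hangs over its dish at (288,100), aligned with it. I'll lower it.

apply_moves(
  motion=[0,0,0,-2,-2,20,1,0,0,0,0,0,17,1,0,0,0,0,0,8,1,0,0,0,0,0,4,1,0,0,0,0,0,2,1,0,0,0,0,0,0,1,0,0,0,0,0,0,1,0,0,0,0,0,0,1],
)

```text
time: 33.1
eef_pos: [0.599, -0.3458, 0.0824]
eef_rot: [0.001, 0.754, 0.656, 0.0]
force: [-0.5, 1.0, -0.8]
gripper_width: 0.194
grip_force: 25.0
```

apply_moves(
  motion=[0,0,0,0,0,1,1,0,0,0,0,0,0,1,0,0,0,0,0,0,1,0,0,0,0,0,0,1,0,0,0,0,0,0,1,0,0,0,0,0,0,1,0,0,0,0,0,0,1,0,0,0,0,0,0,1],
)

```text
time: 33.9
eef_pos: [0.599, -0.3459, 0.0814]
eef_rot: [0.001, 0.754, 0.656, 0.0]
force: [-0.3, -0.1, 5.5]
gripper_width: 0.189
grip_force: 25.0
```

apply_moves(
  motion=[0,0,0,0,0,0,0.5,0,0,0,0,0,0,0.4,0,0,0,0,0,0,0.4,0,0,0,0,0,0,0.3,0,0,0,0,0,-15,0.3,0,0,0,0,0,-30,0.3,0,0,0,0,0,-40,0.3,0,0,0,0,0,-40,0.3],
)

```text
time: 34.7
eef_pos: [0.5985, -0.3455, 0.2079]
eef_rot: [0.0, 0.754, 0.657, 0.0]
force: [-0.0, -0.9, 0.1]
gripper_width: 0.7
grip_force: 0.0
```

apply_moves(
  motion=[0,0,0,46,0,-10,0.3,0,0,0,46,0,-10,0.3,0,0,0,46,0,0,0.3,0,0,0,46,0,0,0.3,0,0,0,46,0,0,0.3,0,0,0,46,0,0,0.3,0,0,0,46,0,0,0.3,0,0,0,46,0,0,0.3],
)

```text
time: 35.5
eef_pos: [0.6496, 0.0207, 0.2272]
eef_rot: [0.001, 0.754, 0.656, 0.001]
force: [0.5, -0.1, -0.2]
gripper_width: 0.699
grip_force: 0.0
```

apply_moves(
  motion=[0,0,0,46,0,0,0.3,0,0,0,46,0,0,0.3,0,0,0,46,0,0,0.3,0,0,0,46,0,0,0.3,0,0,0,46,0,0,0.3,0,0,0,20,0,0,0.3,0,0,0,0,0,0,0.3,0,0,0,0,0,0,0.3],
)

```text
time: 36.3
eef_pos: [0.6841, 0.2658, 0.2263]
eef_rot: [0.001, 0.754, 0.657, 0.0]
force: [0.7, -1.1, -0.4]
gripper_width: 0.701
grip_force: 0.0
```

Run:
```python
from h import *
from rig import capture
c=capture("top");cv2.imwrite("pics/t9.png",cv2.resize(c["frame"][140:320,350:540,::-1],None,fx=3,fy=3))
P,ray=xyz(c);Z=cv2.medianBlur(P[...,2].astype(np.float32),3);hsv=cv2.cvtColor(c["frame"],cv2.COLOR_RGB2HSV)
for n,(a,b,x,y,h,t) in dict(beaker=(375,165,430,226,.0875,(591,-128)),sqdish=(455,165,517,230,.0675,(600,-345)),bowl=(378,230,443,300,.0625,(426,-142)),box=(440,240,519,302,.0625,(424,-333))).items():
    m=np.zeros((480,640),bool);m[b:y,a:x]=1
    g=((Z>h+.026)&(Z<h+.06)&m).astype(np.uint8);_,l,st,_=cv2.connectedComponentsWithStats(g);g=l==1+np.argmax(st[1:,4])
    pl=(Z>h-.003)&(Z<h+.02)&m
    print(n,"dish",t,"grip",rect(onplane(c,ray,h+.038)[g]),"ztop-rim",round(float(np.percentile(Z[g],60)-h),4),"plate",rect(onplane(c,ray,h+.008)[pl]),round(float(np.median(Z[pl])-h),4))
```

```text
beaker dish (591, -128) grip [ 588.9 -128.4   23.4   20.7  -43.8] ztop-rim 0.0379 plate [ 589.5 -128.6   85.7   84.4  -25.7] 0.0079
sqdish dish (600, -345) grip [ 597.  -343.    50.2   21.    82.6] ztop-rim 0.0384 plate [ 596.8 -343.9  114.2  111.9   82.3] 0.0081
bowl dish (426, -142) grip [ 423.8 -137.6   22.3   22.   -88.6] ztop-rim 0.0373 plate [ 423.4 -139.4  123.9  123.6   45.9] 0.0081
box dish (424, -333) grip [ 421.6 -329.8   61.8   18.7  -74. ] ztop-rim 0.0382 plate [ 420.8 -330.3  154.   103.5  -75.4] 0.0085
```

View pics/t9.png

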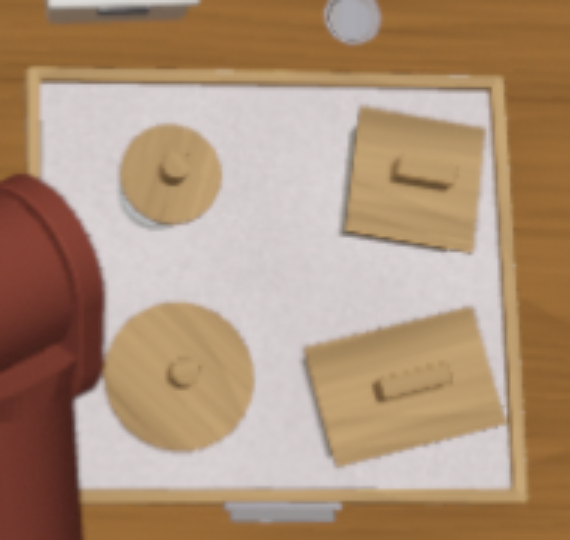

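All four lids lie flat on their dishes: the small round at (172,173), square at (415,178), large round at (180,376) and oblong at (405,385). Every grip top is about 38 mm above its rim, which means fully down. Centre offsets are 5 mm or less, the angles match, and the arm touches nothing.

```bash
python3 -c "
from rig import *
print(hand_in())"
```

```text
the job is handed in; nothing more can be done
None
```

All four bamboo lids are on their own dishes, flat and within about 5 mm of centre by the last camera check, and the job is handed in; no verdict came back from the judging.

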